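Hang the dryer lint screen on the rail and spray it

ROBOT

A 6-joint arm with a two-finger parallel gripper is mounted at the origin on the work surface. World frame = base frame: x ahead of the robot, y to its left, z up, the work surface at z = 0. Lengths are in m, angles in degrees, forces in N, time in s.
With the tool pointing down it reaches from about 0.425 to 1.125 m from the base axis. Payload 14.9 kg.
Tool frame: the origin (TCP) lies on the centre line of the jaws, within the pads' length; the fingertips stand arm.tips_ahead ahead of it and the grasp point (between the pads) lies 11 mm behind it (arm.tips_ahead is the distance from the TCP to the fingertips, in m); z points along the fingers, y is the direction in which the jaws open and shut (so a half turn about z gives the same grasp; the last joint's range is limited). The gripper opens to 91 mm and grips with 3 to 60 N. Pads are 32 mm wide; open, the fingers measure 118 mm over their backs; the gripper's body (76 mm by 178 mm) begins 60 mm behind the grasp point.
Start: joints at [-70.606, 21.709, 99.362, -0, 58.929, -1.908], TCP at [0.254, -0.652, 0.222] pointing down, gripper open.
Joint ranges: [-158.91, 158.91], [-42.39, 125.64], [0.06, 152.35], [-60.88, 240.88], [17.5, 164.5], [-176.32, 176.32]. Speed limits (degrees/s): [108.29, 108.29, 136.94, 180, 180, 180].

INTERFACE

Orientations are given as [roll, pitch, yaw] about the fixed x, y, z axes, in that order (R = Rz(yaw) Ry(pitch) Rx(roll)).
In Python, from cell import arm, eyes gives the robot as it stands.
- The arm moves only by the tool arm_command, never from a script. Its argument "motion" is text: rows parted by semicolons, each of 6 numbers parted by spaces: the shift along the tool's x, y, z in cm, then the turn, a rotation vector about the tool's x, y, z in degrees. A call has 1 to 12 rows; each row is the pose to reach, as a shift and turn from the pose commanded when the call began, along the tool's axes at that moment; what a row does not reach only later rows make up. A row lasts 1/8 s, in which the tool goes at most 62.5 mm and 10.7 degrees, less where a joint would pass 70% of its speed; a pose out of reach is approached as far as the arm can. A call with a gripper value outside its range is refused whole. "hand" is the opening, from -1 (shut) to 1 (fully open), set as the call begins (left out, the last holds). The fingers move at their own pace and stop on an object; the grip force is fixed at half the most. Time passes only in rows, so rows that repeat a pose let the fingers close. It gives the time, the measured TCP pose, the force and the opening at its end, in the units of the state.
- arm.observe(): the state, without advancing time (a new reading comes with each control period).
- eyes.read_camera(name): name is "scene" or "side" or "wrist"; returns a dict with "color" (480x640x3 uint8, red, green, blue), "fx", "fy", "cx", "cy" (pixels), "world_from_camera" (4x4, takes a point from camera to world coordinates); the wrist camera has in their place "mount" (4x4, takes a point from camera to tool coordinates, whose origin is the TCP and whose axes are the flange's). Camera axes: x right, y up, looking along -z (the intrinsics and any distortion apply to the point x, -y, -z); pixel columns grow to the right and rows downward; lengths in m; the calibration is good to about 2 mm. A picture is of the moment at which its call begins: read the wrist's pose just before it. There is no depth.
- arm.job_done(): hands the job in, once; it reports no verdict.
The state is a dict: "time_s": time; "q": joint angles; "joint_velocities": joint speeds; "tau": joint torques, N m; "position": TCP position; "ee_rot": TCP orientation; "force": force on the tool from outside, world axes, zero at the start; "moment": the same for the moment, N m; "grip_width": finger opening in m.
Only numpy, scipy, OpenCV 4.12 (cv2) and the standard library are available. Lean on these libraries where they do the work, as an engineer would, in place of code of your own. Each camera call takes 0.05 s, during which the arm holds its last target.

TASK

Take the wider of the two tent-shaped dryer lint screens off the rubber mat, hang it astride the steel bar in the bay right in front of the spray canister's nozzle, and let go of it. Then press the canister's sprung cap fully down, so that the hanging screen gets sprayed, and let the cap come back up. Do not press the cap before the screen hangs there, do not knock the screen off again, and leave all the other loose things standing where they are.

Things in the scene. Friction and masses are not known exactly. Their poses are not given: they have to be found in the camera images.
- wide_screen: The wide lint screen, to be hung: rigid grey inverted-V tent, loose, about 0.13 kg, 100 mm wide along its y (ridge), 64 mm across its feet (x), 130 mm high. Origin midway between its feet at their level, z up. Two 4 mm panels lean in from 56 mm clear at the feet to 32 mm clear at z = 87 mm; above them a shallow roof, inner apex at z = 95 mm. Same after a half turn.
- screen_grip (a point): Middle of the grip bar on top of the wide screen: bar 14 mm thick (x), 60 mm long (y), from 96 to 130 mm above the screen's origin. This point is 113 mm above the origin.
- narrow_screen: The other lint screen, a bystander: the same shape, height and cross-section, but only 60 mm wide along y, its grip bar 40 mm long. It changes places with the wide one. Loose.
- station: Fixed spray station, left or right of centre (mat on the other side): grey base plate 220 (x) by 340 (y) by 8 mm, origin under its centre, z up. A bar (see bar_mid) along its y is carried by three 14 mm posts at x = -55, y = -150, 0 and 150 mm, 200 mm high, making two bays of 136 mm clear. Behind the bays, at x = 50, y = 75 and -75 mm: canister and refill, either way round.
- bar_mid (a point): Middle of the horizontal round steel bar's axis, at the middle post: bar 14 mm thick, 314 mm long, axis 170 mm above the station's origin. A screen hung fully down has its origin 87 mm below this axis (83 mm above the station's origin) and its feet clear of everything.
- canister: The spray canister, clamped fixed on the station: white bottle 56 mm in diameter (64 at the clamp ring) with a sprung cap as its head. Origin at the centre of its underside, 8 mm above the station's origin; z up. Its nozzle points along its -x at the bar, which runs parallel to its y at x = -105 mm. The screen belongs there, centred at y = 0 in this frame.
- nozzle_cap (a joint): The sprung cap of the canister: how far it is pressed down, 0 (up) to 0.008 m (fully down). It needs about 4 N to begin to move and 8.5 N fully down, and springs back when let go.
- cap_top (a point): Centre of the cap's flat top (34 mm diameter), which lies 150 mm above the canister's origin when up; moves with the cap. A small nozzle, 10 mm across, sticks 12 mm out of its side.
- refill: The refill bottle clamped fixed beside the canister: the same white bottle but with a narrow screw cap (22 mm), nothing to press; 136 mm tall; origin at the centre of its underside.
- mat: Fixed black rubber mat 280 (x) by 300 (y) by 4 mm, on which the two lint screens, the softener bottle and the box stand; origin at the centre of its underside.
- jug: Tall white detergent jug, 84 mm diameter, 270 mm high, standing loose between the mat and the station; origin at the centre of its underside. Bystander.
- softener: Small white softener bottle, 60 mm diameter, 150 mm high, loose on the mat; origin at the centre of its underside. Bystander.
- sheet_box: Cardboard box 60 (x) by 90 (y) by 55 mm high, loose on the mat; origin at the centre of its underside. Bystander.
- dosing_cup: Clear dosing cup, 66 mm across, 65 mm high, loose, beyond the jug; origin at the centre of its underside. Bystander.
- brush: Brush 180 mm long lying loose towards the table's far edge. Bystander.
Not all that is in view belongs to the job. What is shaped like the wide_screen but purple or red is not meant.

How it is judged (in metres and radians):
On the way, in this order (a step that is already met when the one before it is completed fails the run):
1. the wide screen hangs astride the bar in the canister's bay, and is let go (x of wide_screen in the frame of canister between -0.13 and -0.08 m and y of wide_screen in the frame of canister between -0.03 and 0.03 m and z of wide_screen in the frame of canister between 0.066 and 0.084 m and angle between wide_screen's own z axis and vertical below 0.3 rad and angle between the y axis of wide_screen and the y axis of station, either way round below 0.25 rad and contact force between the fingers and wide_screen below 0.1 N), for 0.2 s.
2. the cap is pressed fully down (more than 6 of its 8 mm) while the screen hangs there (x of wide_screen in the frame of canister between -0.13 and -0.08 m and y of wide_screen in the frame of canister between -0.03 and 0.03 m and z of wide_screen in the frame of canister between 0.066 and 0.084 m and angle between wide_screen's own z axis and vertical below 0.3 rad and angle between the y axis of wide_screen and the y axis of station, either way round below 0.25 rad and value of joint nozzle_cap above 0.006 m), for 0.05 s.
At the end, for the whole second after the job is handed in: Wide screen at rest astride the bar: origin within 25 mm of the bar across it, 30 mm of the nozzle line along it, 66 to 84 mm above the canister origin, upright within 0.3 rad, ridge within 0.25 rad of the bar; cap up again within 1.5 mm (x of wide_screen in the frame of canister between -0.13 and -0.08 m and y of wide_screen in the frame of canister between -0.03 and 0.03 m and z of wide_screen in the frame of canister between 0.066 and 0.084 m and angle between wide_screen's own z axis and vertical below 0.3 rad and angle between the y axis of wide_screen and the y axis of station, either way round below 0.25 rad and value of joint nozzle_cap below 0.0015 m and linear speed of wide_screen below 0.03 m/s); the robot touches nothing.
It fails at once if the cap is pressed before the screen hangs in front of it (value of joint nozzle_cap above 0.003 m and not (x of wide_screen in the frame of canister between -0.13 and -0.08 m and y of wide_screen in the frame of canister between -0.03 and 0.03 m and z of wide_screen in the frame of canister between 0.066 and 0.084 m and angle between wide_screen's own z axis and vertical below 0.3 rad and angle between the y axis of wide_screen and the y axis of station, either way round below 0.25 rad)).
It fails at once if a bystander is moved by more than 25 mm (distance of any of narrow_screen, softener, sheet_box, jug, dosing_cup, brush from where it was at the start of the episode above 0.025 m).
It also fails if it takes over 58 s, if anything falls off the work surface, if the arm or the gripper's body presses on something with over 40 N, if the wrist force passes 120 N, or if a joint passes its speed limit or range.

## Working session

There is one attempt and no reset: what is moved stays moved. The work goes in short steps, Python scripts to look and compute and a tool call to move; the robot and the scene stay as the last step left them, time stands still between calls to the robot, and variables do not carry over. Pictures are saved under pics/ and viewed, and the job is handed in when it is done.

Besides the shell and the picture viewer there is one more tool, called after "Call:" as a command line: name --argument value ..., lists and objects as JSON in quotes. arm_command: Moves the arm, as the interface text tells. Its arguments: {"type":"object","properties":{"motion":{"type":"string"},"hand":{"type":"number"}},"required":["motion"]}

```bash
ls; mkdir -p pics; python3 - <<'E'
from cell import arm, eyes
import cv2,json,numpy as np
print(arm.observe(), arm.tips_ahead)
for n in ["scene","side","wrist"]:
    r=eyes.read_camera(n)
    cv2.imwrite(f"pics/{n}0.png",r["color"][:,:,::-1])
    print(n,{k:(np.round(v,4).tolist() if k!="color" else 0) for k,v in r.items()})
E
```

```text
pics
{'time_s': 0.0, 'q': array([-7.06052398e+01,  2.17383212e+01,  9.93978171e+01,  1.64767394e-04,
        5.89280189e+01, -1.90739906e+00]), 'joint_velocities': array([ 0.09001828, -0.05439302,  0.07845618,  0.06508274, -0.00876774,
       -0.00892028]), 'tau': array([-6.15054232e-04, -7.63742280e+01, -4.34362185e+01,  6.50062412e-02,
        4.25655849e-02, -1.82123395e-04]), 'position': array([ 0.25416607, -0.65178758,  0.22127153]), 'ee_rot': array([-1.79935883e+02, -2.27637607e-03,  2.13020729e+01]), 'force': array([-0.84182154,  0.16711241,  0.24817299]), 'moment': array([-0.000682  ,  0.05400807, -0.0237233 ]), 'grip_width': 0.0912998509461893} 0.008
scene {'color': 0, 'fx': 606.13, 'fy': 606.13, 'cx': 314.6929, 'cy': 248.232, 'world_from_camera': [[0.8475, -0.4081, 0.3395, 0.9977], [0.5305, 0.6299, -0.5672, -0.7861], [0.0177, 0.6608, 0.7503, 1.1579], [0.0, 0.0, 0.0, 1.0]]}
side {'color': 0, 'fx': 557.4211, 'fy': 557.4211, 'cx': 314.4044, 'cy': 245.2798, 'world_from_camera': [[-0.7203, 0.4427, -0.5341, -0.114], [-0.6937, -0.4672, 0.5482, 0.6669], [-0.0068, 0.7653, 0.6436, 0.9049], [0.0, 0.0, 0.0, 1.0]]}
wrist {'color': 0, 'fx': 380.6157, 'fy': 380.6157, 'cx': 318.312, 'cy': 235.4291, 'mount': [[0.0003, 0.9713, 0.2378, 0.0664], [1.0, -0.0003, 0.0001, -0.0005], [0.0001, 0.2378, -0.9713, -0.1626], [0.0, 0.0, 0.0, 1.0]]}
```

View pics/scene0.png

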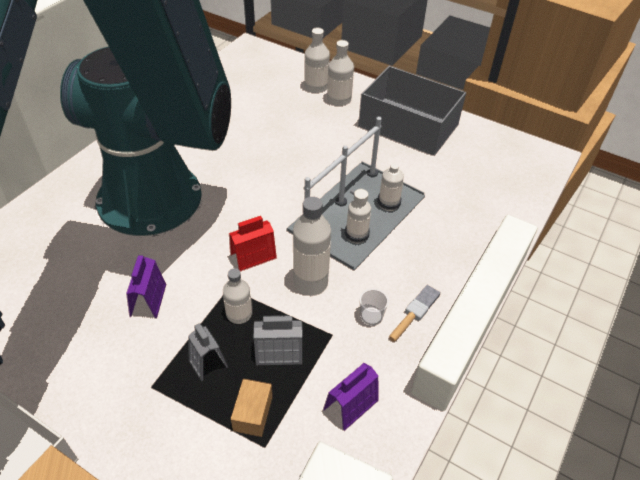

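View pics/side0.png

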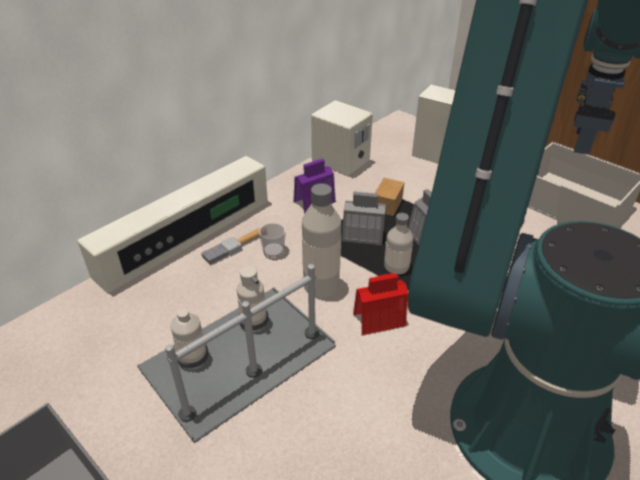

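View pics/wrist0.png

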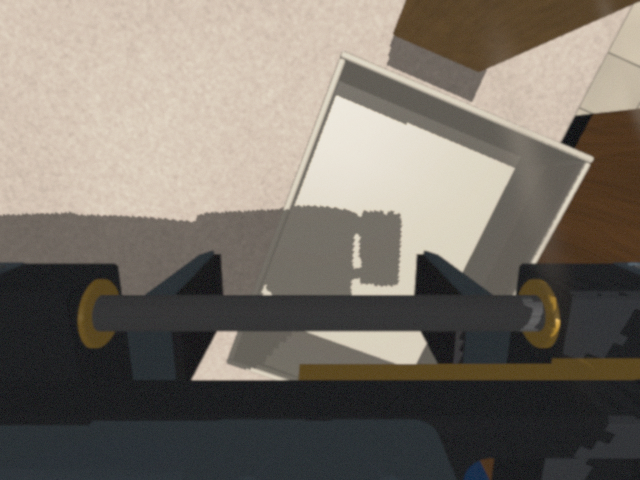

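```bash
cat > h.py <<'E'
import numpy as np,cv2
from cell import arm,eyes
def grab(n,save=None):
    r=eyes.read_camera(n)
    if save: cv2.imwrite(f"pics/{save}.png",r["color"][:,:,::-1])
    return r
def T(r):
    if "mount" in r:
        from scipy.spatial.transform import Rotation as R
        o=arm.observe(); t=np.eye(4); t[:3,:3]=R.from_euler("xyz",o["ee_rot"],degrees=True).as_matrix(); t[:3,3]=o["position"]
        return t@r["mount"]
    return r["world_from_camera"]
def ray(r,M,u,v):
    d=M[:3,:3]@np.array([(u-r["cx"])/r["fx"],-(v-r["cy"])/r["fy"],-1]); return M[:3,3],d/np.linalg.norm(d)
def plane(r,M,u,v,z):
    c,d=ray(r,M,u,v); return c+d*(z-c[2])/d[2]
def tri(rays):
    A=0;b=0
    for c,d in rays:
        P=np.eye(3)-np.outer(d,d); A=A+P; b=b+P@c
    p=np.linalg.solve(A,b); return p,[np.linalg.norm((np.eye(3)-np.outer(d,d))@(p-c)) for c,d in rays]
def proj(r,M,p):
    q=np.linalg.inv(M)@np.append(p,1); return r["cx"]-r["fx"]*q[0]/q[2], r["cy"]+r["fy"]*q[1]/q[2]
def crop(im,x,y,w,h,s,name):
    cv2.imwrite(f"pics/{name}.png",cv2.resize(im[y:y+h,x:x+w,::-1],None,fx=s,fy=s,interpolation=cv2.INTER_CUBIC))
E
python3 - <<'E'
import cv2
a=cv2.imread("pics/scene0.png");b=cv2.imread("pics/side0.png")
f=lambda i,x,y,w,h,s,n:cv2.imwrite(f"pics/{n}.png",cv2.resize(i[y:y+h,x:x+w],None,fx=s,fy=s,interpolation=cv2.INTER_CUBIC))
f(a,170,290,160,120,5,"c1");f(a,280,110,160,120,5,"c2");f(b,130,250,210,150,3.8,"c3");f(b,290,160,150,110,5,"c4")
E
```

```text
(no output)
```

View pics/c1.png

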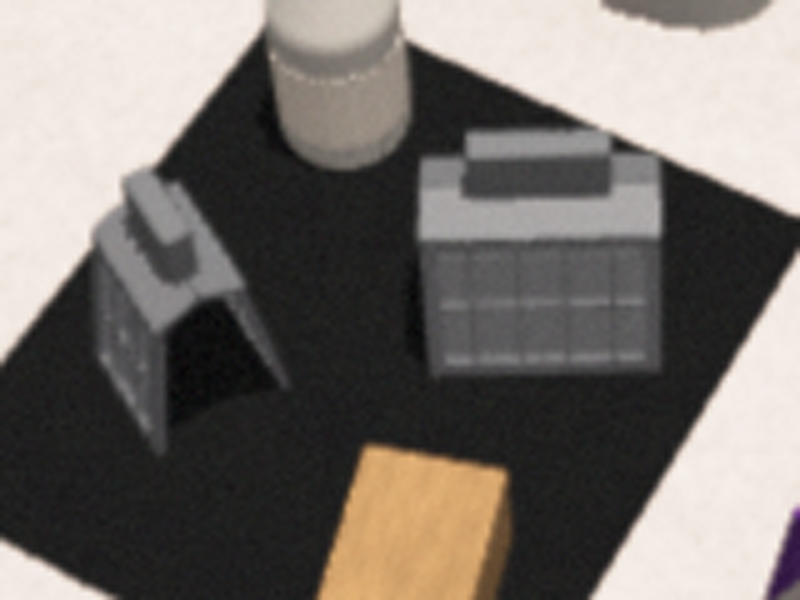

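View pics/c2.png

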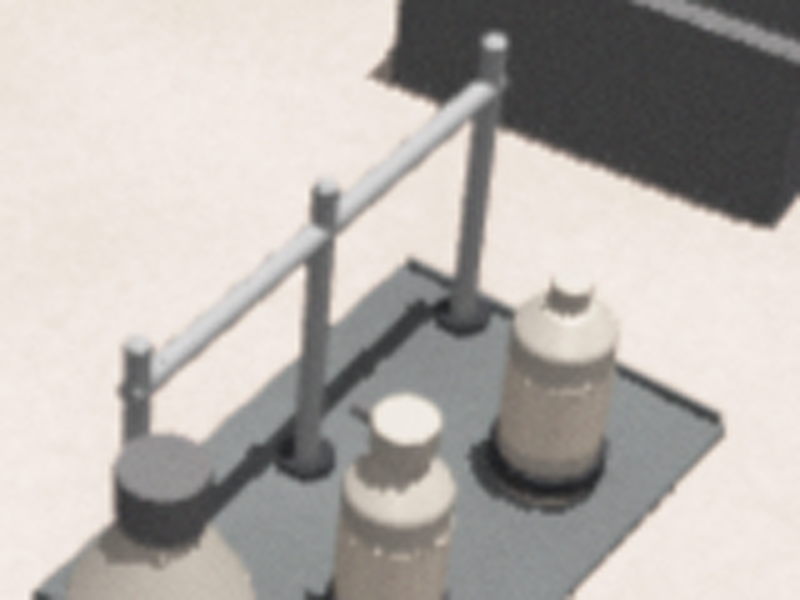

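View pics/c3.png

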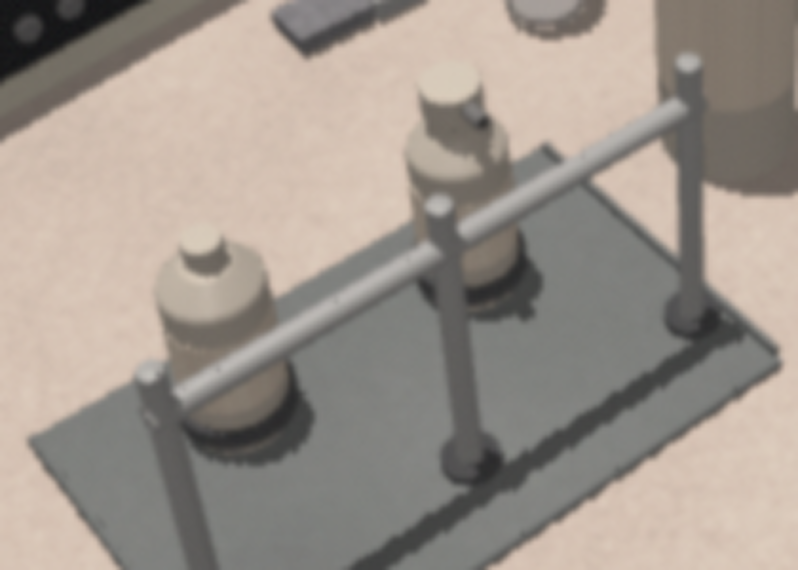

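View pics/c4.png

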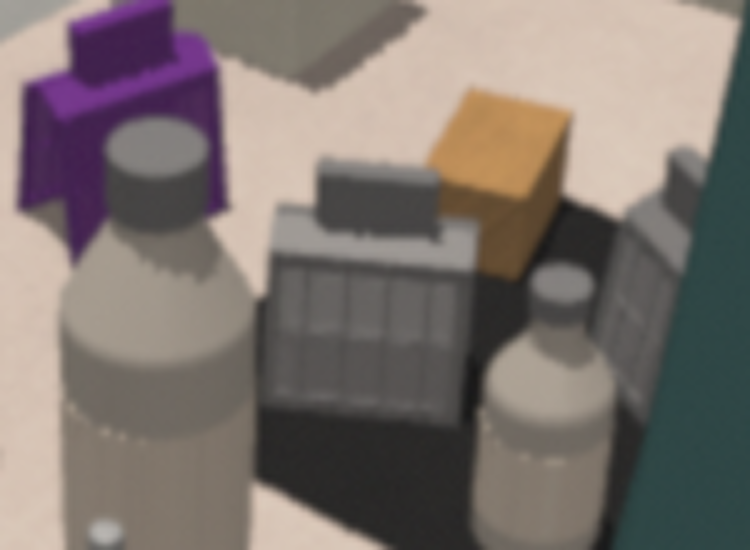

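```bash
python3 - <<'E'
from h import *
np.set_printoptions(precision=4,suppress=True)
s=grab("scene");d=grab("side");S=T(s);D=T(d)
c1=lambda x,y:(170+x/5,290+y/5); c2=lambda x,y:(280+x/5,110+y/5); c3=lambda x,y:(130+x/3.8,250+y/3.8); c4=lambda x,y:(290+x/5,160+y/5)
print("wide grip top corners z.134 scene")
for p in [(468,131),(610,130),(612,157),(463,160)]: print(plane(s,S,*c1(*p),.134))
print("side")
for p in [(318,158),(440,168),(440,183),(318,172)]: print(plane(d,D,*c4(*p),.134))
print("roof eave scene z~.091"); 
for p in [(418,238),(660,238)]: print(plane(s,S,*c1(*p),.091))
print("feet scene")
for p in [(432,376),(660,373)]: print(plane(s,S,*c1(*p),.004))
print("narrow grip z.134")
for p in [(145,170),(125,178),(190,238),(165,252)]: print(plane(s,S,*c1(*p),.134))
print("posts tops z.2")
for a,b in [((137,345),(688,63)),((326,187),(440,205)),((494,41),(152,372))]:
    print(plane(s,S,*c2(*a),.2),plane(d,D,*c3(*b),.2),tri([ray(s,S,*c2(*a)),ray(d,D,*c3(*b))]))
print("cap z.158"); a,b=(407,419),(450,82)
print(plane(s,S,*c2(*a),.158),plane(d,D,*c3(*b),.158),tri([ray(s,S,*c2(*a)),ray(d,D,*c3(*b))]))
print("jug cap z.27"); a,b=(165,466),(157,148)
print(plane(s,S,*c2(*a),.27),plane(d,D,*c4(*b),.27),tri([ray(s,S,*c2(*a)),ray(d,D,*c4(*b))]))
print("softener cap .15");print(plane(d,D,*c4(562,285),.154))
print("refill cap",plane(s,S,*c2(573,288),.144))
E
```

```text
wide grip top corners z.134 scene
[ 0.5451 -0.2258  0.134 ]
[ 0.5936 -0.194   0.134 ]
[ 0.6017 -0.2047  0.134 ]
[ 0.5516 -0.2386  0.134 ]
side
[ 0.597  -0.2008  0.134 ]
[ 0.5487 -0.2347  0.134 ]
[ 0.5408 -0.225   0.134 ]
[ 0.5893 -0.1918  0.134 ]
roof eave scene z~.091
[ 0.5397 -0.2574  0.091 ]
[ 0.6241 -0.2033  0.091 ]
feet scene
[ 0.5488 -0.2683  0.004 ]
[ 0.6311 -0.2138  0.004 ]
narrow grip z.134
[ 0.4465 -0.3119  0.134 ]
[ 0.4422 -0.3193  0.134 ]
[ 0.4821 -0.3276  0.134 ]
[ 0.4779 -0.338   0.134 ]
posts tops z.2
[0.4354 0.1119 0.2   ] [0.4324 0.1156 0.2   ] (array([0.4341, 0.1139, 0.1978]), [np.float64(5.799102930136081e-05), np.float64(5.7991029301233424e-05)])
[0.4515 0.2606 0.2   ] [0.4475 0.2638 0.2   ] (array([0.4498, 0.2627, 0.1977]), [np.float64(0.0005159599850052656), np.float64(0.0005159599850053663)])
[0.4651 0.4115 0.2   ] [0.4616 0.4125 0.2   ] (array([0.4638, 0.4124, 0.1985]), [np.float64(0.0009343848640353249), np.float64(0.0009343848640351443)])
cap z.158
[0.5471 0.1777 0.158 ] [0.5444 0.1784 0.158 ] (array([0.5461, 0.178 , 0.1569]), [np.float64(0.0008147610607588705), np.float64(0.0008147610607588083)])
jug cap z.27
[ 0.5266 -0.0105  0.27  ] [ 0.5232 -0.0087  0.27  ] (array([ 0.5253, -0.0098,  0.2686]), [np.float64(0.0007787588005716693), np.float64(0.0007787588005716983)])
softener cap .15
[ 0.4348 -0.1777  0.154 ]
refill cap [0.5646 0.3214 0.144 ]
```

```bash
cat >> h.py <<'E'
from scipy.spatial.transform import Rotation as R
def move(p,yaw):
    o=arm.observe(); r=R.from_euler("xyz",o["ee_rot"],degrees=True)
    g=R.from_euler("xyz",[180,0,yaw],degrees=True)
    print("shift cm",np.round(r.inv().apply(np.array(p)-o["position"])*100,2),"rot",np.round((r.inv()*g).as_rotvec(degrees=True),2), "at",np.round(o["position"],4),np.round(o["ee_rot"],2),"t",o["time_s"])
E
python3 -c "
from h import *
move([.571,-.2145,.30],33.5)"
```

```text
shift cm [ 45.41 -29.26  -7.82] rot [ -0.03  -0.   -12.2 ] at [ 0.2542 -0.652   0.2216] [-179.97   -0.     21.3 ] t 0.25
```

Scene-view candidates: grey tent (278,340), grey tent (205,350), purple (147,287) and (353,395), red (252,243). I choose the grey one at (278,340). In the crop its roof measures 100 mm and its grip 58 mm, so it is the wide one. The canister is the bottle with the wide cap and nozzle at (361,194), in the bay nearest the jug.

Call:
arm_command --motion "5 -3 -6 0 0 -2; 45.4 -29.3 -7.8 0 0 -12.2; 45.4 -29.3 -7.8 0 0 -12.2; 45.4 -29.3 -7.8 0 0 -12.2; 45.4 -29.3 -7.8 0 0 -12.2; 45.4 -29.3 -7.8 0 0 -12.2; 45.4 -29.3 -7.8 0 0 -12.2; 45.4 -29.3 -7.8 0 0 -12.2; 45.4 -29.3 -7.8 0 0 -12.2; 45.4 -29.3 -7.8 0 0 -12.2; 45.4 -29.3 -7.8 0 0 -12.2; 45.4 -29.3 -7.8 0 0 -12.2" --hand 1

```text
time_s: 1.75
position: [0.5701, -0.2152, 0.2997]
ee_rot: [-180.0, 0.0, 33.4]
force: [-0.4, 0.2, 0.2]
grip_width: 0.091
```

```bash
python3 - <<'E'
from h import *
o=arm.observe();print(o["position"],o["ee_rot"],o["force"],o["time_s"])
r=grab("wrist","w1");M=T(r)
print(proj(r,M,[.571,-.2145,.134]))
E
```

```text
[ 0.57013453 -0.21523125  0.29973718] [-1.79985485e+02  2.05795223e-02  3.34300572e+01] [-0.37352089  0.15248875  0.16730803] 1.75
(np.float64(318.7862622747374), np.float64(218.8295599968866))
```

View pics/w1.png

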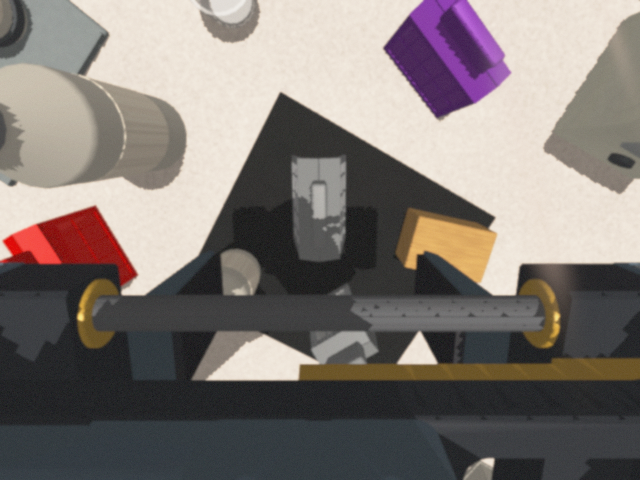

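```bash
python3 - <<'E'
import cv2
a=cv2.imread("pics/w1.png");a=a[140:280,250:390]
a=cv2.convertScaleAbs(a,alpha=1.6)
cv2.imwrite("pics/w1c.png",cv2.resize(a,None,fx=4.2,fy=4.2,interpolation=cv2.INTER_CUBIC))
E
```

```text
(no output)
```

View pics/w1c.png

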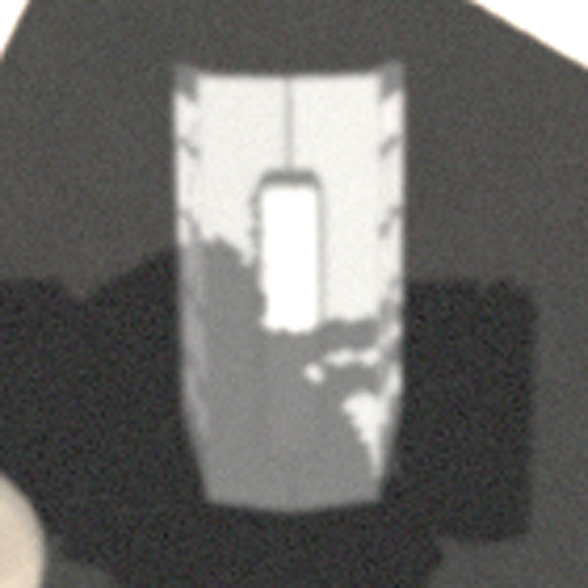

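```bash
python3 - <<'E'
from h import *
r=grab("wrist");M=T(r);f=lambda x,y:(250+x/4.2,140+y/4.2)
for z,p in [(.1,(290,76)),(.1,(292,508)),(.134,(292,184)),(.134,(262,260)),(.134,(320,260)),(.09,(193,72)),(.09,(383,72))]: print(z,plane(r,M,*f(*p),z))
move([.571,-.2145,.15],33.5);move([.571,-.2145,.113],33.5)
E
```

```text
0.1 [ 0.61377674 -0.18657743  0.1       ]
0.1 [ 0.53014276 -0.24241729  0.1       ]
0.134 [ 0.59700816 -0.19808991  0.134     ]
0.134 [ 0.58050369 -0.20155601  0.134     ]
0.134 [ 0.58712192 -0.21157917  0.134     ]
0.09 [ 0.60199454 -0.16782672  0.09      ]
0.09 [ 0.62590333 -0.20403969  0.09      ]
shift cm [ 0.1  -0.02 14.99] rot [-0.01  0.01 -0.08] at [ 0.5703 -0.2152  0.2999] [-1.7999e+02  1.0000e-02  3.3420e+01] t 1.85
shift cm [ 0.11 -0.02 18.69] rot [-0.01  0.01 -0.08] at [ 0.5703 -0.2152  0.2999] [-1.7999e+02  1.0000e-02  3.3420e+01] t 1.85
```

The wrist view agrees: the roof is centred at (0.572, -0.2145) with the ridge at 33.7°. I'll descend and grip.

Call:
arm_command --motion "0.1 0 6 0 0 0; 0.1 0 11 0 0 0; 0.1 0 14 0 0 0; 0.1 0 16 0 0 0; 0.1 0 17.5 0 0 0; 0.1 0 18.5 0 0 0; 0.1 0 18.5 0 0 0; 0.1 0 18.5 0 0 0" --hand 1

```text
time_s: 2.85
position: [0.5722, -0.2139, 0.1157]
ee_rot: [179.9, -0.0, 33.5]
force: [0.3, 0.2, -0.2]
grip_width: 0.0913
```

Call:
arm_command --motion "0 0 0 0 0 0; 0 0 0 0 0 0; 0 0 0 0 0 0; 0 0 0 0 0 0; 0 0 0 0 0 0; 0 0 0 0 0 0; 0 0 0 0 0 0; 0 0 0 0 0 0" --hand -1

```text
time_s: 3.85
position: [0.5717, -0.2137, 0.1149]
ee_rot: [180.0, -0.0, 33.5]
force: [0.2, 0.2, -0.2]
grip_width: 0.0141
```

Call:
arm_command --motion "0 0 -2 0 0 0; 0 0 -6 0 0 0; 0 0 -12 0 0 0; 0 0 -18 0 0 0; 0 0 -24 0 0 0; 0 0 -29 0 0 0; 0 0 -32 0 0 0; 0 0 -32 0 0 0; 0 0 -32 0 0 0"

```text
time_s: 4.97
position: [0.5711, -0.2135, 0.4344]
ee_rot: [-180.0, 0.0, 33.5]
force: [-0.6, 0.2, -1.5]
grip_width: 0.014
```

```bash
python3 - <<'E'
from h import *
grab("scene","s2")
o=arm.observe();print(o["q"],o["force"])
move([.4418,.188,.435],84.3)
E
```

```text
[-2.26866904e+01  3.09718131e+00  9.96420365e+01  1.89728031e-03
  7.73608289e+01  3.38118912e+01] [ 0.07910831  0.06850087 -1.78906899]
shift cm [ 11.38 -40.61  -0.07] rot [-1.00e-01  1.00e-02 -5.08e+01] at [ 0.5711 -0.2135  0.4338] [-1.7992e+02  5.0000e-02  3.3500e+01] t 5.025
```

View pics/s2.png

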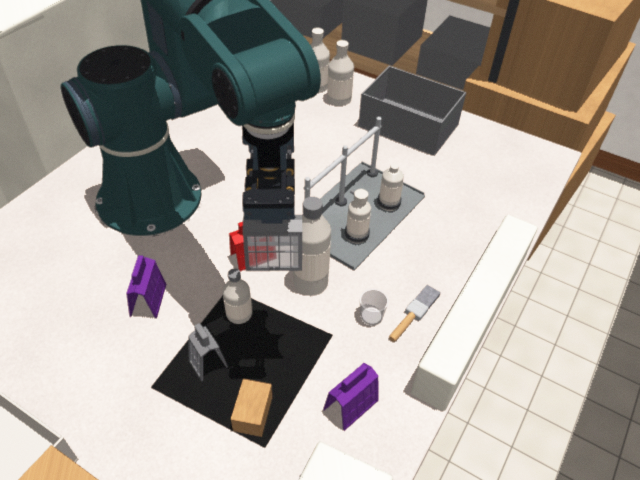

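Call:
arm_command --motion "2 -4 0 0 0 -5; 3.4 -9 0 0 0 -12; 5 -15 0 0 0 -20; 6 -21 0 0 0 -28; 8 -27 0 0 0 -36; 9.6 -33 0 0 0 -43; 10.8 -38 0 0 0 -48; 11.4 -40.6 0 0 0 -50.8; 11.4 -40.6 0 0 0 -50.8; 11.4 -40.6 0 0 0 -50.8; 11.4 -40.6 0 0 0 -50.8"

```text
time_s: 6.4
position: [0.4428, 0.187, 0.4346]
ee_rot: [-180.0, 0.0, 84.2]
force: [0.3, 0.2, -0.9]
grip_width: 0.0136
```

```bash
python3 - <<'E'
from h import *
s=grab("scene","s3");d=grab("side","d3")
o=arm.observe();print(o["q"],o["force"],o["position"],o["ee_rot"])
crop(s["color"],240,60,200,150,4,"s3c");crop(d["color"],120,130,240,180,3.33,"d3c")
E
```

```text
[ 2.01268003e+01 -1.07215777e+01  1.12494250e+02 -2.58413380e-03
  7.82428360e+01  2.59031295e+01] [ 0.63670582 -0.30847537 -1.11018924] [0.44287211 0.18710624 0.43478024] [-1.79987155e+02  9.05040539e-03  8.42241987e+01]
```

View pics/s3c.png

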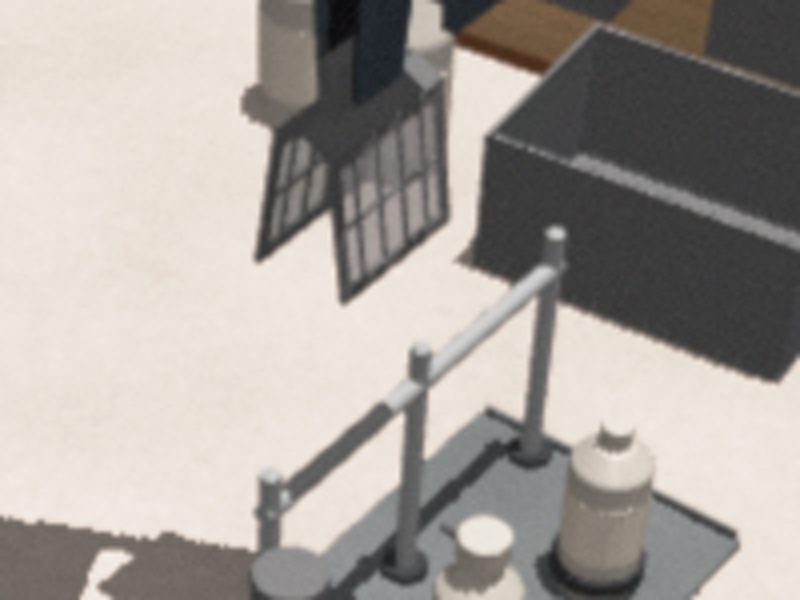

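View pics/d3c.png

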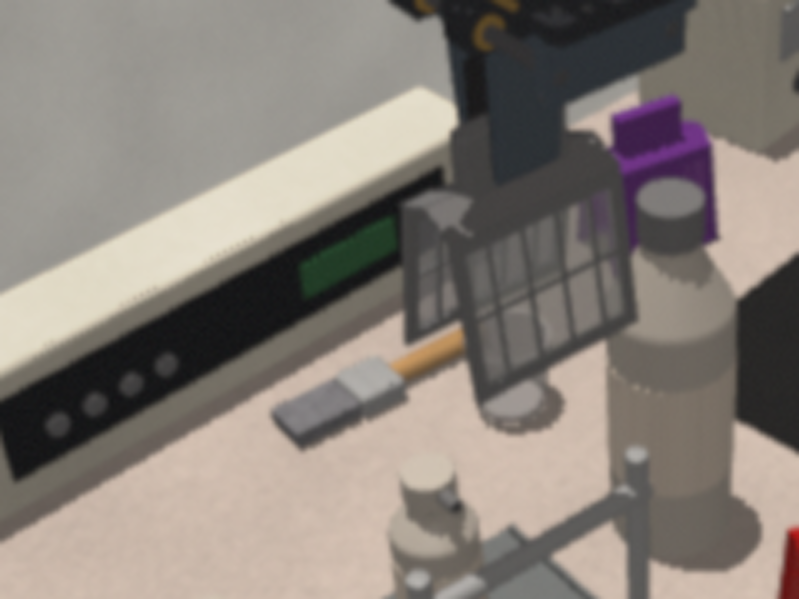

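```bash
python3 - <<'E'
from h import *
s=grab("scene");d=grab("side");S=T(s);D=T(d)
z=arm.observe()["position"][2]-.1095
a=[plane(s,S,240+x/4,60+y/4,z) for x,y in [(344,302),(448,220),(258,262)]]
b=[plane(d,D,120+x/3.33,130+y/3.33,z) for x,y in [(485,404),(635,319),(407,342)]]
print(z);print(np.round(a,4));print(np.round(b,4))
print("center scene",(a[1]+a[2])/2,"side",(b[1]+b[2])/2, [np.degrees(np.arctan2(*(v[1]-v[0])[[1,0]])) for v in (a,b)])
move([.4418,.188,.32],84.3)
E
```

```text
0.3253934543852676
[[0.4673 0.1357 0.3254]
 [0.4781 0.2317 0.3254]
 [0.4088 0.1397 0.3254]]
[[0.413  0.2376 0.3254]
 [0.4068 0.1408 0.3254]
 [0.4765 0.2324 0.3254]]
center scene [0.44345764 0.1856902  0.32539345] side [0.44167748 0.18662727 0.32539345] [np.float64(83.58585876385109), np.float64(-93.64716582090432)]
shift cm [ 0.06 -0.11 11.49] rot [-0.01  0.   -0.05] at [0.4428 0.1873 0.4349] [-179.99    0.     84.25] t 6.6
```

Call:
arm_command --motion "0 -0.1 5 0 0 0; 0.1 -0.1 10 0 0 0; 0.1 -0.1 13 0 0 0; 0.1 -0.1 15 0 0 0; 0.1 -0.1 17 0 0 0; 0.1 -0.1 19 0 0 0; 0.1 -0.1 20.5 0 0 0; 0.1 -0.1 22 0 0 0; 0.1 -0.1 23 0 0 0; 0.1 -0.1 23 0 0 0; 0.1 -0.1 23 0 0 0"

```text
time_s: 7.98
position: [0.442, 0.189, 0.2054]
ee_rot: [180.0, -0.0, 84.3]
force: [0.1, -0.1, -0.4]
grip_width: 0.014
```

```bash
python3 - <<'E'
from h import *
s=grab("scene","s4");d=grab("side","d4")
o=arm.observe();print(o["force"],o["position"],o["ee_rot"])
crop(s["color"],260,100,160,120,5,"s4c");crop(d["color"],160,220,200,150,4,"d4c")
E
```

```text
[ 0.70647133 -0.24454498 -1.21945203] [0.44205147 0.1889769  0.20548797] [ 1.79953257e+02 -2.54494311e-02  8.43007470e+01]
```

View pics/s4c.png

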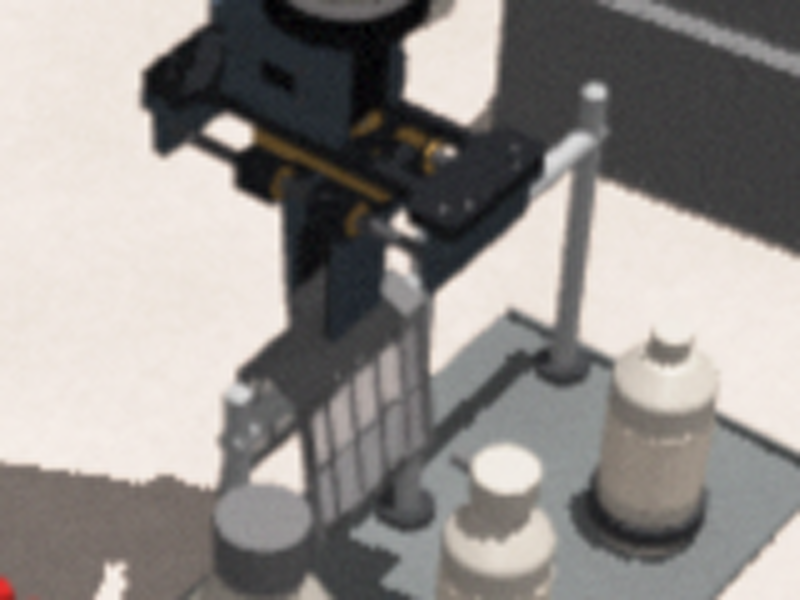

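View pics/d4c.png

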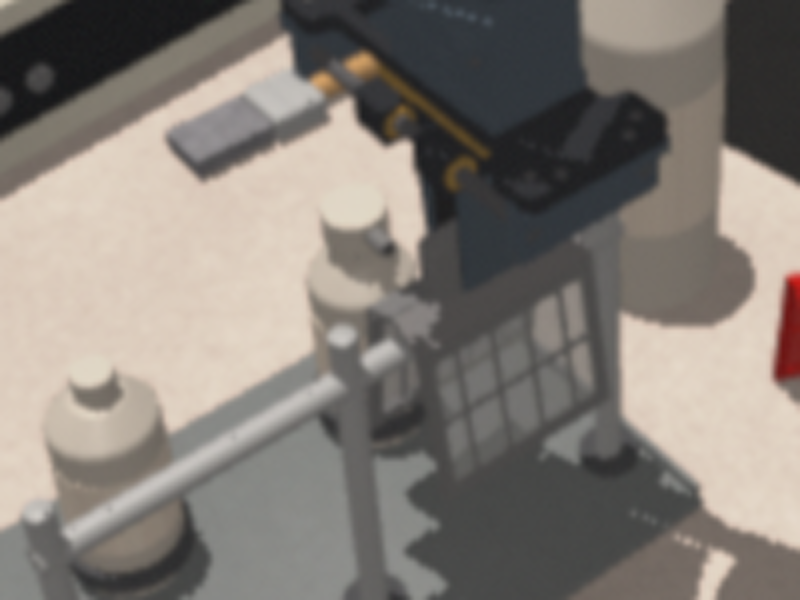

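Both views show the screen astride the bar, between the front post and the middle post, clear of both. I'll lower it gently onto the bar.

Call:
arm_command --motion "0 0 0.4 0 0 0; 0 0 0.7 0 0 0; 0 0 0.9 0 0 0; 0 0 1.0 0 0 0; 0 0 1.0 0 0 0; 0 0 1.0 0 0 0"

```text
time_s: 8.82
position: [0.4418, 0.1889, 0.195]
ee_rot: [180.0, -0.0, 84.3]
force: [0.5, -0.0, -0.3]
grip_width: 0.0139
```

Call:
arm_command --motion "0 0 0.1 0 0 0; 0 0 0.2 0 0 0; 0 0 0.2 0 0 0; 0 0 0.2 0 0 0"

```text
time_s: 9.32
position: [0.4425, 0.189, 0.1936]
ee_rot: [179.9, -0.0, 84.3]
force: [0.9, 0.2, 6.3]
grip_width: 0.014
```

Call:
arm_command --motion "0 0 -0.1 0 0 0; 0 0 -0.1 0 0 0; 0 0 -0.1 0 0 0"

```text
time_s: 9.7
position: [0.4418, 0.1889, 0.194]
ee_rot: [180.0, -0.0, 84.3]
force: [0.5, -0.3, 1.5]
grip_width: 0.014
```

Call:
arm_command --motion "0 0 0 0 0 0; 0 0 0 0 0 0; 0 0 0 0 0 0; 0 0 0 0 0 0; 0 0 0 0 0 0; 0 0 0 0 0 0; 0 0 0 0 0 0; 0 0 0 0 0 0" --hand 1

```text
time_s: 10.7
position: [0.4418, 0.1889, 0.194]
ee_rot: [180.0, -0.0, 84.3]
force: [-0.4, 0.5, 0.4]
grip_width: 0.0899
```

Call:
arm_command --motion "0 0 -1 0 0 0; 0 0 -3 0 0 0; 0 0 -6 0 0 0; 0 0 -10 0 0 0; 0 0 -14 0 0 0; 0 0 -17 0 0 0; 0 0 -18 0 0 0; 0 0 -18 0 0 0; 0 0 -18 0 0 0"

```text
time_s: 11.82
position: [0.4413, 0.1887, 0.3726]
ee_rot: [-179.9, 0.0, 84.3]
force: [-0.5, -0.3, -0.8]
grip_width: 0.0908
```

```bash
python3 - <<'E'
from h import *
s=grab("scene","s5");d=grab("side","d5")
o=arm.observe();print(o["force"],o["position"],o["ee_rot"])
crop(s["color"],260,100,160,120,5,"s5c");crop(d["color"],160,220,200,150,4,"d5c")
E
```

```text
[ 0.63226645 -0.05885107  0.52109436] [0.4413342  0.18868892 0.37274697] [-1.79902977e+02  4.51835713e-02  8.43000876e+01]
```

View pics/s5c.png

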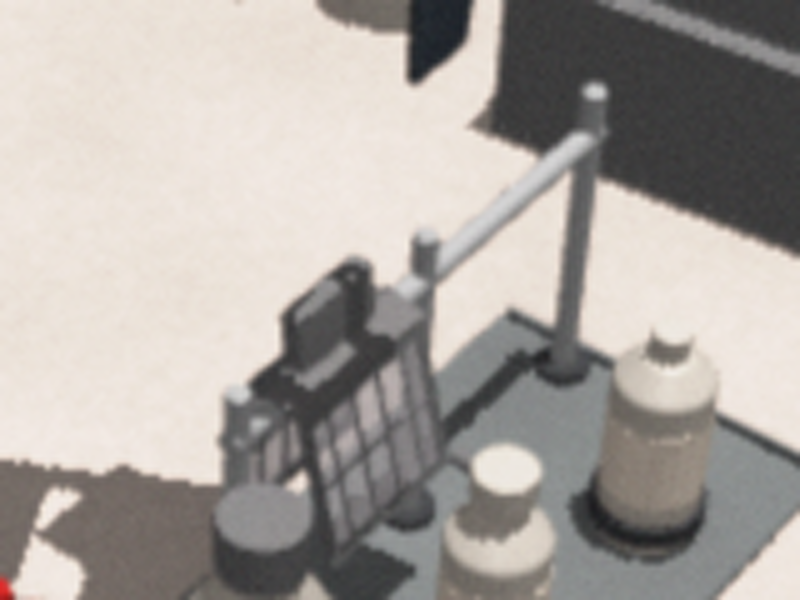

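View pics/d5c.png

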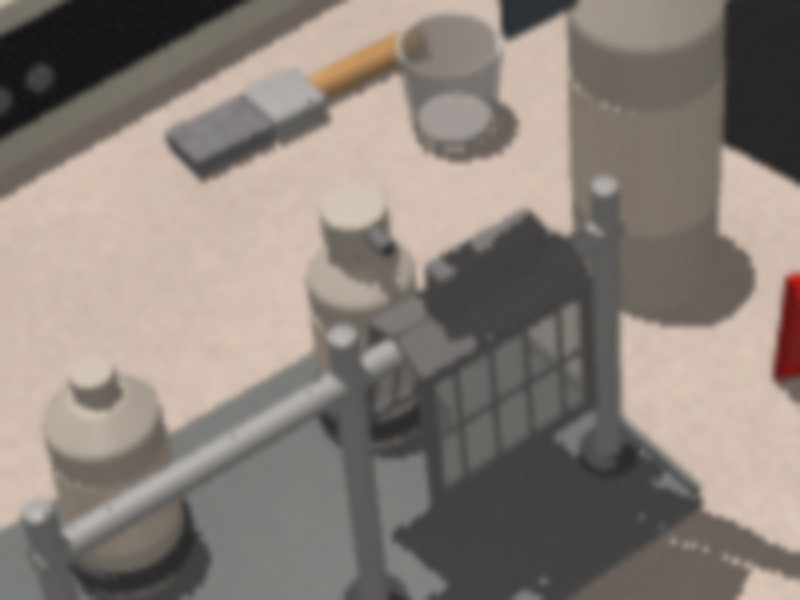

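```bash
python3 - <<'E'
from h import *
s=grab("scene","s6");d=grab("side","d6")
for r,x,y,n in [(s,300,140,"s6c"),(d,240,260,"d6c")]:
    im=cv2.convertScaleAbs(r["color"][y:y+90,x:x+90],alpha=1.7)
    cv2.imwrite(f"pics/{n}.png",cv2.resize(im[:,:,::-1],None,fx=6.6,fy=6.6,interpolation=cv2.INTER_CUBIC))
a=cv2.imread("pics/s5.png").astype(int)[140:230,300:350];b=cv2.imread("pics/s6.png").astype(int)[140:230,300:350];print(abs(a-b).mean(),abs(a-b).max())
E
```

```text
1.7062222222222223 28
```

View pics/s6c.png

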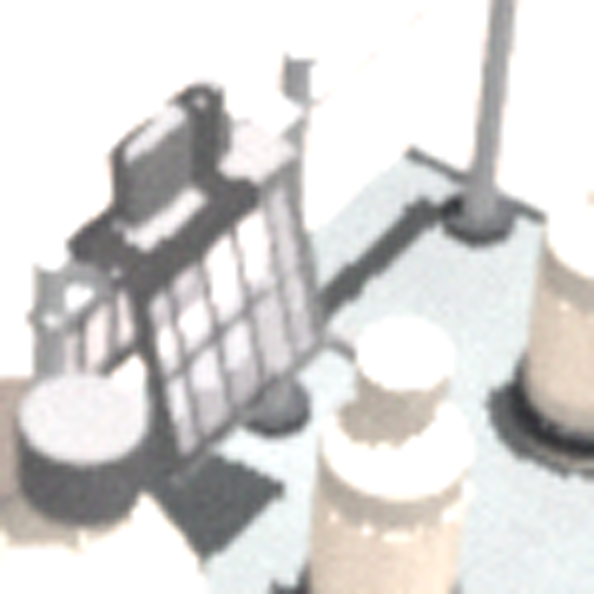

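View pics/d6c.png

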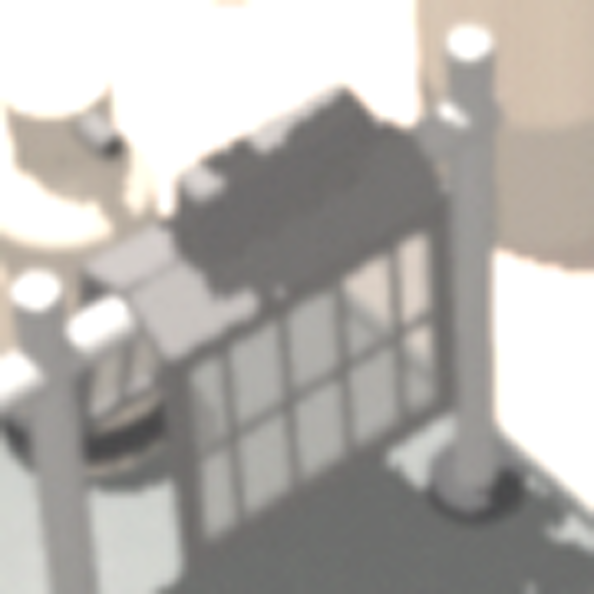

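```bash
python3 - <<'E'
from h import *
s=grab("scene");d=grab("side");S=T(s);D=T(d)
yaw=np.radians(-5.7); Rz=R.from_euler("z",yaw).as_matrix(); bar=np.array([.4418,.188,.170])
for th in (-.2,-.1,0,.1,.2):
    Ry=R.from_euler("y",th).as_matrix()
    f=lambda x,y,z: bar+Rz@Ry@np.array([x,y,z-.087])
    a=[proj(s,S,f(*p)) for p in [(.032,-.05,0),(.032,.05,0),(0,-.03,.13),(0,.03,.13)]]
    b=[proj(d,D,f(*p)) for p in [(-.032,.05,0),(-.032,-.05,0),(0,.03,.13),(0,-.03,.13)]]
    print(th,"S",[tuple(np.round([(u-300)*6.6,(v-140)*6.6]).astype(int)) for u,v in a],"D",[tuple(np.round([(u-240)*6.6,(v-260)*6.6]).astype(int)) for u,v in b])
E
```

```text
-0.2 S [(np.int64(190), np.int64(492)), (np.int64(344), np.int64(348)), (np.int64(107), np.int64(153)), (np.int64(207), np.int64(69))] D [(np.int64(173), np.int64(566)), (np.int64(440), np.int64(396)), (np.int64(190), np.int64(191)), (np.int64(364), np.int64(91))]
-0.1 S [(np.int64(172), np.int64(490)), (np.int64(327), np.int64(347)), (np.int64(117), np.int64(156)), (np.int64(217), np.int64(73))] D [(np.int64(192), np.int64(580)), (np.int64(460), np.int64(409)), (np.int64(180), np.int64(181)), (np.int64(354), np.int64(81))]
0 S [(np.int64(153), np.int64(487)), (np.int64(308), np.int64(344)), (np.int64(126), np.int64(161)), (np.int64(226), np.int64(77))] D [(np.int64(210), np.int64(592)), (np.int64(479), np.int64(420)), (np.int64(171), np.int64(172)), (np.int64(345), np.int64(73))]
0.1 S [(np.int64(135), np.int64(482)), (np.int64(290), np.int64(340)), (np.int64(136), np.int64(166)), (np.int64(235), np.int64(82))] D [(np.int64(227), np.int64(602)), (np.int64(497), np.int64(428)), (np.int64(161), np.int64(164)), (np.int64(335), np.int64(65))]
0.2 S [(np.int64(116), np.int64(474)), (np.int64(271), np.int64(333)), (np.int64(145), np.int64(173)), (np.int64(245), np.int64(88))] D [(np.int64(244), np.int64(609)), (np.int64(515), np.int64(433)), (np.int64(152), np.int64(157)), (np.int64(326), np.int64(59))]
```

```bash
python3 -c "
from h import *
move([.546,.178,.37],-5.7)"
```

```text
shift cm [-0.04 10.49  0.34] rot [-2.e-02  5.e-02  9.e+01] at [0.4416 0.1888 0.3735] [-1.7996e+02  2.0000e-02  8.4300e+01] t 12.125
```

The screen hangs astride the bar with about 0.1 rad of tilt, well within 0.3. Next I move over the cap, turn 90° and close the fingers.

Call:
arm_command --motion "0 2 0 0 0 9; 0 4 0 0 0 18; 0 5 0 0 0 27; 0 6 0 0 0 36; 0 7 0 0 0 45; 0 8 0 0 0 54; 0 9 0 0 0 63; 0 10 0 0 0 72; 0 10.5 0.3 0 0 81; 0 10.5 0.3 0 0 90; 0 10.5 0.3 0 0 90; 0 10.5 0.3 0 0 90" --hand -1

```text
time_s: 13.62
position: [0.5462, 0.1784, 0.3709]
ee_rot: [180.0, 0.0, -5.5]
force: [1.2, -0.1, -0.5]
grip_width: 0.0004
```

```bash
python3 - <<'E'
from h import *
r=grab("wrist","w7");M=T(r)
print(proj(r,M,[.546,.178,.158]))
move([.546,.178,.176],-5.7)
E
```

```text
(np.float64(319.166744597832), np.float64(210.5095213434729))
shift cm [-1.000e-02  5.000e-02  1.949e+01] rot [-0.    0.    0.17] at [0.5462 0.1784 0.3709] [-180.      0.     -5.53] t 13.675
```

View pics/w7.png

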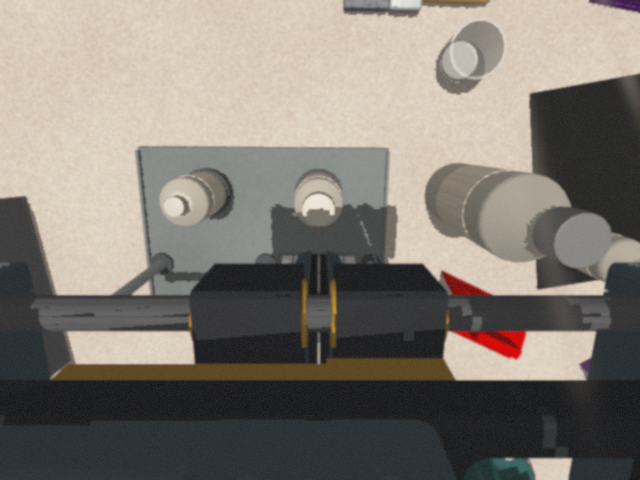

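The cap shows at (319,207), and my estimate projects to (319,210). They agree, so I descend to 1 cm above it.

Call:
arm_command --motion "0 0 5 0 0 0; 0 0 10 0 0 0; 0 0 14 0 0 0; 0 0 17 0 0 0; 0 0 18.5 0 0 0; 0 0 19.5 0 0 0; 0 0 19.5 0 0 0; 0 0 19.5 0 0 0"

```text
time_s: 14.68
position: [0.5468, 0.1786, 0.1769]
ee_rot: [-180.0, -0.1, -5.7]
force: [0.1, -0.5, -0.5]
grip_width: 0.0005
```

```bash
python3 - <<'E'
from h import *
s=grab("scene","s8");d=grab("side","d8")
o=arm.observe();print(o["force"],o["position"],o["ee_rot"])
crop(s["color"],280,100,160,120,5,"s8c");crop(d["color"],160,220,200,150,4,"d8c")
E
```

```text
[ 0.69771951 -0.32753398  0.73509206] [0.54669071 0.17855435 0.17682341] [-1.79969678e+02 -7.35362038e-02 -5.69202646e+00]
```

View pics/s8c.png

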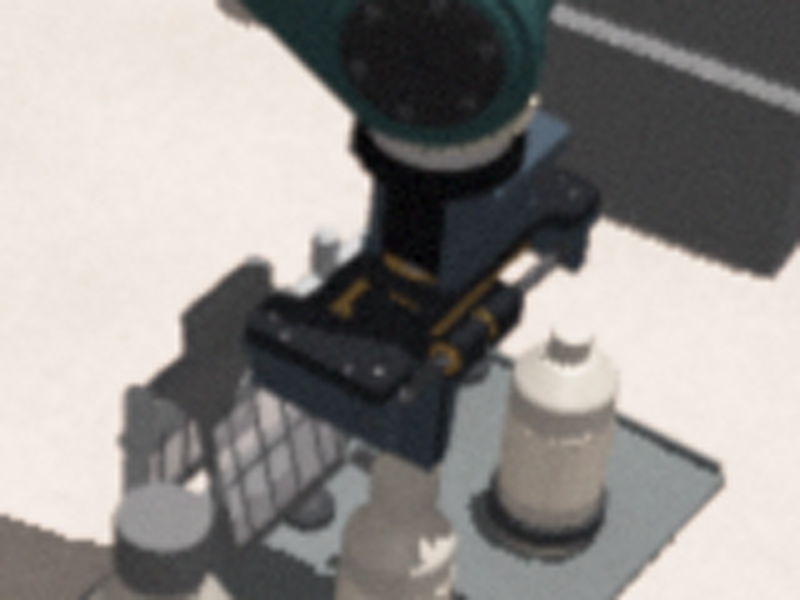

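View pics/d8c.png

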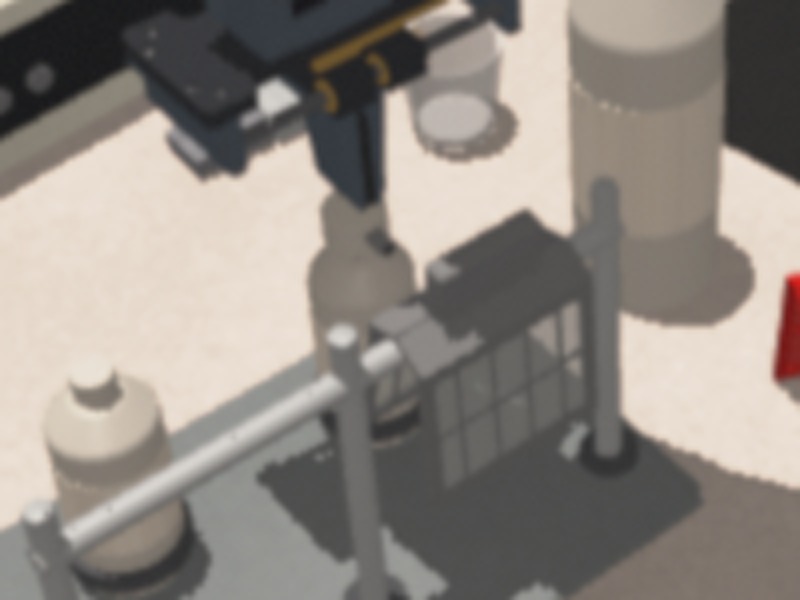

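The fingertips are right above the cap and the screen still hangs with clearance. Now I press.

Call:
arm_command --motion "0 0 0.6 0 0 0; 0 0 0.9 0 0 0; 0 0 1.2 0 0 0; 0 0 1.5 0 0 0; 0 0 1.7 0 0 0; 0 0 1.8 0 0 0; 0 0 1.8 0 0 0; 0 0 1.8 0 0 0"

```text
time_s: 15.78
position: [0.5461, 0.1784, 0.1582]
ee_rot: [180.0, 0.0, -5.7]
force: [-4.7, -1.3, 9.0]
grip_width: 0.0006
```

Call:
arm_command --motion "0 0 0.1 0 0 0; 0 0 0.2 0 0 0; 0 0 0.2 0 0 0; 0 0 0.2 0 0 0"

```text
time_s: 16.27
position: [0.5464, 0.1785, 0.158]
ee_rot: [180.0, 0.0, -5.7]
force: [-16.0, -4.7, 37.9]
grip_width: 0.0005
```

A hard stop at 38 N means the cap is fully down. I lift off.

Call:
arm_command --motion "0 0 -0.3 0 0 0; 0 0 -1 0 0 0; 0 0 -3 0 0 0; 0 0 -7 0 0 0; 0 0 -12 0 0 0; 0 0 -17 0 0 0; 0 0 -20 0 0 0; 0 0 -22 0 0 0; 0 0 -22 0 0 0; 0 0 -22 0 0 0"

```text
time_s: 17.52
position: [0.5457, 0.1783, 0.3745]
ee_rot: [180.0, 0.1, -5.7]
force: [-0.2, -0.4, -0.5]
grip_width: 0.0005
```

```bash
python3 - <<'E'
from h import *
s=grab("scene","s9");d=grab("side","d9")
o=arm.observe();print(o["force"],o["position"],o["time_s"],o["joint_velocities"])
for r,x,y,n in [(s,300,140,"s9c"),(d,240,260,"d9c")]:
    im=cv2.convertScaleAbs(r["color"][y:y+90,x:x+90],alpha=1.5)
    cv2.imwrite(f"pics/{n}.png",cv2.resize(im[:,:,::-1],None,fx=6.6,fy=6.6,interpolation=cv2.INTER_CUBIC))
E
```

```text
[ 0.85271133 -0.16934282 -0.43191776] [0.54573333 0.17826866 0.3744376 ] 17.625 [-0.0606274   0.04764394 -0.33802677 -0.00036418  0.11693195 -0.02537165]
```

View pics/s9.png

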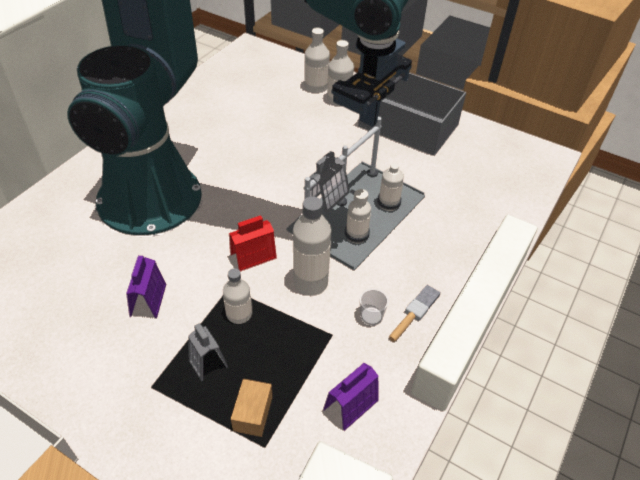

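View pics/s9c.png

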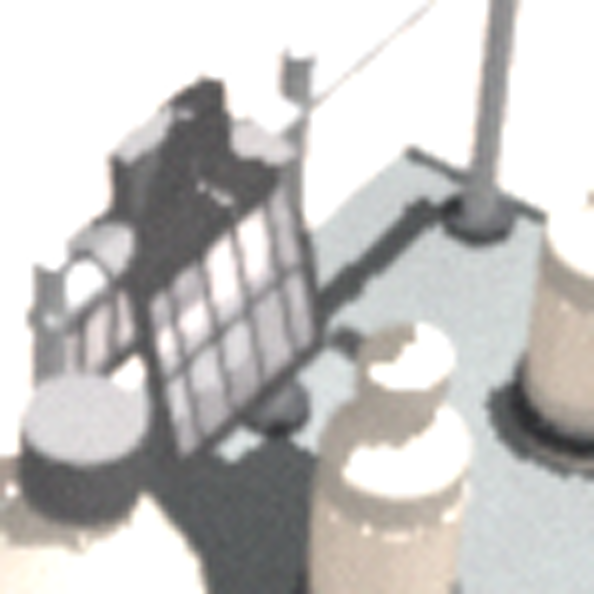

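View pics/d9c.png

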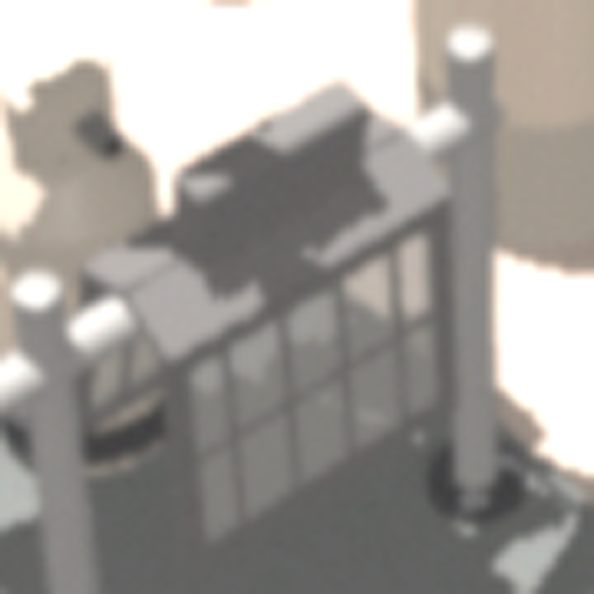

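The screen hangs where it did before the press. The cap top is back at the same pixels, and all bystanders are in place.

```bash
python3 -c "
from cell import arm
print(arm.job_done())"
```

```text
the job is handed in; nothing more can be done
None
```

I hung the wide grey screen astride the bar in the canister's bay and let go of it. Then I pressed the cap to its hard stop, lifted off and handed the job in at about 17.6 s; no verdict was reported.

- **Screen:** in both fixed cameras it hangs between the front and middle posts, with its ridge along the bar. It leans about 0.1 rad with its feet towards the canister, instead of exactly upright; the limit is 0.3 rad. It looked the same after the press as before it.
- **Cap:** the press ended at 38 N with the tool 8 mm below first contact, so the cap was fully down. That was more force than it needed, applied by the fingertips. Afterwards its top was back at its old image position.
- **Other things:** in the last scene picture the other loose things look unmoved; I judged this by eye. The arm stands clear above, touching nothing.

No check failed. The scene and side views differed by 2–5 mm on the same points, so I used points between the two.

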